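Start the paint shaker from its control box

ROBOT

A 6-joint arm with a two-finger parallel gripper is mounted at the origin on the work surface. World frame = base frame: x ahead of the robot, y to its left, z up, the work surface at z = 0. Lengths are in mm, angles in rad, forces in N, time in s.
With the tool pointing down it reaches from about 325 to 775 mm from the base axis. Payload 5.5 kg.
Tool frame: the origin (TCP) lies midway between the tips of the shut fingers; the grasp point (between the pads) lies robot.pinch_z behind it (robot.pinch_z is the distance from the TCP to the grasp point, in mm); z points along the fingers, x is the direction in which the jaws open and shut, and the axes are right-handed (so a half turn about z gives the same grasp; the last joint's range is limited). The gripper opens to 88 mm and grips with 3 to 60 N. Pads are 20 mm wide; open, the fingers measure 115 mm over their backs; the gripper's body (75 mm by 178 mm) begins 61 mm behind the grasp point.
Start: joints at [-1.382, 0.091, 1.231, -0, 1.82, -0.057], TCP at [145.998, -581.98, 222.631] pointing down, gripper open.
Joint ranges: [-2.87, 2.87], [-0.86, 2.18], [0.17, 2.46], [-1.51, 4.65], [0.06, 2.69], [-2.65, 2.65]. Speed limits (rad/s): [2.57, 2.57, 3.01, 3.14, 3.14, 3.14].

INTERFACE

Orientations are given as a unit quaternion [x, y, z, w].
In Python, from bench import robot, claw, ik, grab_frame, job, telemetry gives the robot as it stands. Calls block until the motion is done:
- robot.reach(position, orientation): joint-space move of the TCP to a pose.
- robot.move_straight(position, rate=150, attitude=None): straight line of the TCP; attitude=None keeps the orientation; rate is the mean speed in mm/s.
- robot.set_joints(angles): joint-space move.
- claw.gripper_to(opening): finger opening in mm; the grip force is fixed at half the most; returns when the fingers have stopped.
- robot.hold(seconds).
- ik(position, orientation): joint angles nearest the present ones, or None.
- grab_frame(name): name is "scene" or "top"; returns a dict with "color" (384x512x3 uint8, red, green, blue), "range_z" (384x512 float32, mm along the optical axis (not along the pixel's ray), 0 where there is no reading), "fx", "fy", "cx", "cy" (pixels), "view" (4x4, takes a point from world to camera coordinates). Camera axes: x right, y up, looking along -z (the intrinsics and any distortion apply to the point x, -y, -z); pixel columns grow to the right and rows downward; lengths in mm; the calibration is good to about 2 mm. A picture is of the moment at which its call begins.
A pose or a line that the arm cannot do raises robot.Unreachable and nothing moves.
- job.sign_off(): hands the job in, once; it reports no verdict.
Readings, each from a call of its own:
- telemetry.read_time_s(): time.
- telemetry.read_qpos(): joint angles.
- telemetry.read_qd(): joint speeds.
- telemetry.read_effort(): joint torques, N m.
- telemetry.read_ee_pos(): TCP position.
- telemetry.read_tool_rot(): TCP orientation.
- telemetry.read_wrist_force(): force on the tool from outside, world axes, zero at the start.
- telemetry.read_ft_torque(): the same for the moment, N m.
- telemetry.read_finger_gap(): finger opening in mm.
Only numpy, scipy, OpenCV 4.12 (cv2) and the standard library are available. Lean on these libraries where they do the work, as an engineer would, in place of code of your own. Each camera call takes 0.05 s, during which the arm holds its last target. There are 200 camera calls.

TASK

Start the paint shaker from the control box: first press the raised end of the rocker until it is fully over, then press the oblong bar key fully in so that it stays in, and then press the small round button fully in and let it spring back. Keep to that order, leave the mushroom-headed stop button unpressed, and do not lift, shift or knock over the tin, the pot or the brush.

Things in the scene. Friction and masses are not known exactly. Their poses are not given: they have to be found in the camera images.
- box: grey steel control box, fixed, 130 (its x) x 320 (its y) x 40 mm high; origin at the centre of its underside on the work surface; its x axis points across its short side away from the robot, its y axis along the row of units. Four pale units (each 100 x 64 x 18 mm, axes parallel to the box's) sit on top in one row along the box's y at 70 mm pitch, their upper faces 58 mm above the work surface; which unit is in which place varies. Every control is dark plastic
- rocker_raised_end (a point): point to press on the rocker (a rectangular paddle 60 mm along x, 30 mm along y, 12 mm thick, pivoting at its middle, tilted 0.2 rad at the start): on its upper face, 22 mm from the pivot towards the end that stands up at the start, which is the end far from the robot (the box's +x); about 74 mm above the work surface at the start, 66 mm when switched over. Its axes are the rocker's, so its yaw is the box's yaw
- rocker (a joint): rocker angle, rad: about 0 at the start (far end up, off), 0.4 fully over (far end down, on); it stays where it is left; about 1.5 to 4 N at the end turns it
- bar_key_top (a point): centre of the upper face of the bar key, an oblong key 22 mm along x by 50 mm along y, face level, about 70 mm above the work surface when up; axes parallel to the box's
- bar_key (a joint): bar key travel, m: about 0 up, 0.008 fully in; about 3 N moves it, and it stays where it is left (it latches in, it does not spring back)
- round_button_top (a point): centre of the flat round top (28 mm across) of the small round button, 68 mm above the work surface when up; axes parallel to the box's
- round_button (a joint): round button travel, m: 0 up, 0.006 fully in; springs back when let go; about 5 N holds it fully in
- stop_button_top (a point): centre of the top of the mushroom-headed stop button (domed head 44 mm across on a thin stem, the largest and tallest control), 86 mm above the work surface; axes parallel to the box's
- stop_button (a joint): stop button travel, m: 0 up, 0.006 fully in; springs back
- tin: closed steel paint tin, 90 mm across, 105 mm high, loose, standing beside one end of the box; origin at the centre of its underside
- pot: closed sample pot, 59 mm across, 62 mm high, loose, standing beside the other end of the box; origin at the centre of its underside
- brush: paint brush lying on the work surface between the robot and the box, loose, under 30 mm high; origin under its middle, x along its handle towards the bristles
Not all that is in view belongs to the job. Leave any purple look-alike of the tin alone. What is shaped like the pot but orange is not meant.

How it is judged:
By the outcome, as a careful person would: the job done as asked, in the order asked, and still so for the second after the job is handed in, with the robot touching nothing.
It also fails if it takes over 48 s, if anything falls off the work surface, if the arm or the gripper's body presses on something with over 40 N, if the wrist force passes 120 N, or if a joint passes its speed limit or range.

## Working session

There is one attempt and no reset: what is moved stays moved. The work goes in short steps, each a Python script; the robot and the scene stay as the last script left them, time stands still between calls to the robot, and variables do not carry over. Pictures are saved under pics/ and viewed, about 8 in all and at most 12, crops included, and the job is handed in when it is done.

```bash
mkdir -p pics; ls; cat > h.py <<'E'
import numpy as np, cv2
from bench import robot, claw, ik, grab_frame, job, telemetry
def pts(f):
    """world point per pixel from depth (mm)"""
    z=f["range_z"].astype(float); v,u=np.indices(z.shape)
    c=np.stack([(u-f["cx"])/f["fx"]*z, -(v-f["cy"])/f["fy"]*z, -z, np.ones_like(z)],-1)
    return (c@np.linalg.inv(f["view"]).T)[...,:3]
E
python3 - <<'E'
from h import *
for n in("top","scene"):
    f=grab_frame(n); cv2.imwrite(f"pics/{n}0.png",f["color"][...,::-1]); np.savez(f"{n}0.npz",**f)
    print({k:(v if np.ndim(v)==0 else np.shape(v)) for k,v in f.items()}); print(np.round(np.linalg.inv(f["view"]),3))
a=cv2.imread("pics/top0.png")
print(telemetry.read_time_s(),telemetry.read_tool_rot(),telemetry.read_finger_gap(),robot.pinch_z)
E
```

```text
pics
{'color': (384, 512, 3), 'range_z': (384, 512), 'fx': 467.23025696770225, 'fy': 467.23025696770225, 'cx': 252.2817958352535, 'cy': 189.6580973465853, 'view': (4, 4)}
[[-2.000000e-02  9.980000e-01 -6.500000e-02  4.880440e+02]
 [-1.000000e+00 -1.900000e-02  2.300000e-02  3.924500e+01]
 [ 2.200000e-02  6.600000e-02  9.980000e-01  1.146439e+03]
 [ 0.000000e+00  0.000000e+00  0.000000e+00  1.000000e+00]]
{'color': (384, 512, 3), 'range_z': (384, 512), 'fx': 428.6984422043358, 'fy': 428.6984422043358, 'cx': 260.28157003808775, 'cy': 192.17683613582392, 'view': (4, 4)}
[[-8.18000e-01 -3.57000e-01  4.52000e-01  9.60219e+02]
 [ 5.76000e-01 -5.03000e-01  6.45000e-01  5.75098e+02]
 [-3.00000e-03  7.87000e-01  6.17000e-01  6.41940e+02]
 [ 0.00000e+00  0.00000e+00  0.00000e+00  1.00000e+00]]
0.1 [ 7.88465190e-01 -6.15078780e-01 -6.46578965e-04 -5.65741919e-04] 87.88842343322935 18.700000000000003
```

View pics/top0.png

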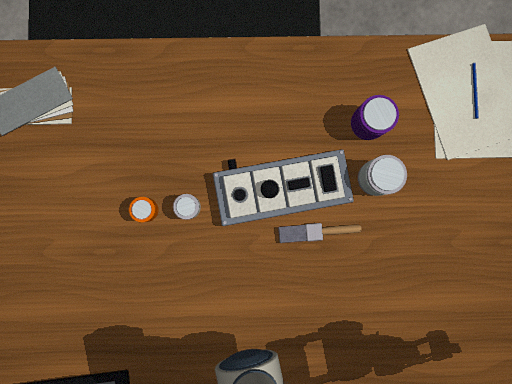

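View pics/scene0.png

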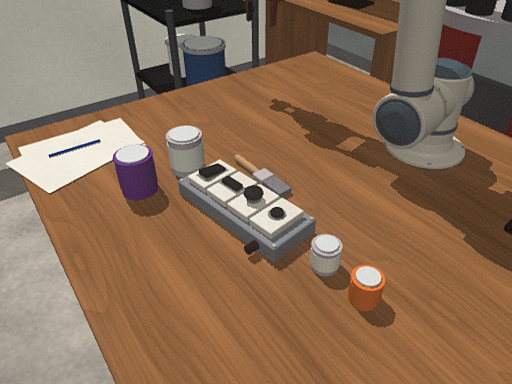

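The top view shows, left to right, a small round control at (239,195), a larger disc at (269,189), an oblong bar at (299,184) and a large rectangle at (328,178). The scene view shows the tall mushroom at (255,192), with the small button at (277,213). Next I'll measure them and confirm in an enlarged crop.

```bash
cat > meas.py <<'E'
from h import *
def ray(f,u,v,h):
    M=np.linalg.inv(f["view"]); d=M[:3,:3]@[(u-f["cx"])/f["fx"],-(v-f["cy"])/f["fy"],-1]; o=M[:3,3]
    return o+d*(h-o[2])/d[2]
if __name__=="__main__":
    f=dict(np.load("top0.npz")); P=pts(f); c=f["color"]
    roi=np.zeros(c.shape[:2],bool); roi[140:235,205:360]=1
    pale=(roi&(c.min(-1)>170)).astype(np.uint8)
    cs=[k for k in cv2.findContours(pale,0,2)[0] if cv2.contourArea(k)>300]
    hull=np.zeros_like(pale)
    for k in cs:
        r=cv2.minAreaRect(k); cv2.fillPoly(hull,[cv2.boxPoints(r).astype(np.int32)],1)
        m=cv2.boxPoints(r); w=np.array([ray(f,*q,58) for q in m]); print("unit",np.round(r[0],1),np.round(r[1],1),np.round(ray(f,*r[0],58)[:2],1),"edges",[np.round([np.hypot(*(w[i+1]-w[i])[:2]),np.arctan2(*(w[i+1]-w[i])[1::-1])],2) for i in(0,1)])
    dark=(hull.astype(bool)&(c.max(-1)<80)).astype(np.uint8)
    for k in cv2.findContours(dark,0,2)[0]:
        if cv2.contourArea(k)<30: continue
        m=np.zeros_like(dark); cv2.drawContours(m,[k],-1,1,-1); m=cv2.erode(m,np.ones((3,3)));s=P[m>0]
        r=cv2.minAreaRect(k); print("ctl",np.round(r[0],1),np.round(r[1],1),round(r[2],1),cv2.contourArea(k),"med",np.round(np.median(s,0),1),"z",np.round(np.percentile(s[:,2],[5,50,95]),1),[np.round(ray(f,*r[0],h)[:2],1) for h in (66,70,86)])
    s=dict(np.load("scene0.npz"))
    a=cv2.resize(c[140:240,205:360,::-1],None,fx=4,fy=4,interpolation=2); b=cv2.resize(s["color"][150:260,170:330,::-1],(620,426),interpolation=2)
    cv2.imwrite("pics/crop.png",cv2.resize(np.vstack([a,b]),None,fx=.72,fy=.72,interpolation=3))
    for n,k in (("tin",(385,172)),("pot",(186,206)),("brush",(300,233)),("purple",(378,113)),("post",(232,163))): print(n,np.round(P[k[1],k[0]]))
E
python3 meas.py
```

```text
unit [301.2 197. ] [13.9 25.8] [539.7 -99.7] edges [array([60.61, -1.4 ]), array([32.62, -2.98])]
unit [239.9 194.3] [41.6 26.1] [548.9  43.5] edges [array([61.05, -1.41]), array([97.24, -2.98])]
unit [269.4 188.9] [41.4 26.1] [560.1 -25.6] edges [array([61.18, -1.4 ]), array([97.08, -2.98])]
unit [296.2 170.1] [15.  26.2] [603.  -89.7] edges [array([61.77, -1.47]), array([35.3 , -3.05])]
unit [327.8 178.2] [41.5 25.7] [ 582.6 -163.4] edges [array([60.81, -1.4 ]), array([97.63, -2.99])]
ctl [238.5 194.5] [11. 13.] 90.0 114.0 med [549.   45.5  66.8] z [64.4 66.8 70.5] [array([547.9,  46.6]), array([547.7,  46.6]), array([546.8,  46.5])]
ctl [269.5 188.5] [17. 17.] 90.0 239.0 med [558.3 -23.2  83.3] z [79.2 83.3 87.5] [array([560.5, -25.5]), array([560.2, -25.3]), array([559.1, -24.3])]
ctl [327.  178.1] [26. 15.] 79.7 347.0 med [ 582.2 -159.8   69.1] z [60.8 69.1 74.2] [array([ 582.1, -160.2]), array([ 581.8, -159.5]), array([ 580.4, -156.5])]
tin [ 590. -284.  107.]
pot [524. 169.  59.]
brush [455. -99.  21.]
purple [ 725. -274.  105.]
post [626.  61.  30.]
```

View pics/crop.png

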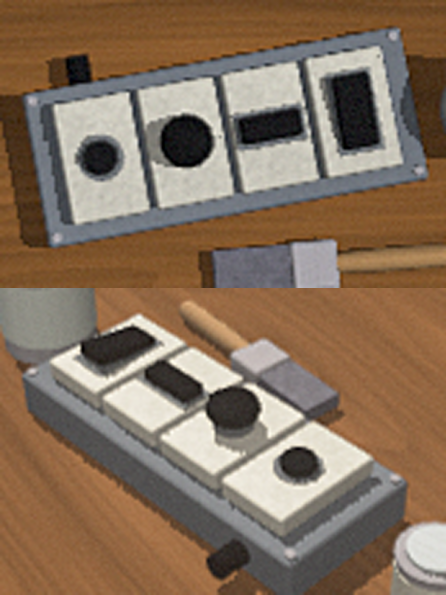

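The crop confirms the four candidates. In the top view they are:
- **Round button:** (239,195), the smallest disc.
- **Stop:** (269,189), the tallest and largest, on a stem. I'll avoid it.
- **Bar key:** (299,184), oblong along the row.
- **Rocker:** (328,178), the big rectangle along box x.

The box yaw is about 0.16. I'll start with the rocker, with the fingers shut.

```bash
cat >> h.py <<'E'
from scipy.spatial.transform import Rotation as R
YAW=0.162; ex=np.array([np.cos(YAW),np.sin(YAW)]); ey=np.array([-ex[1],ex[0]])
def quat():
    best=None
    for s in(1,-1):
        x=np.r_[s*ey,0]; z=np.array([0,0,-1.]); q=R.from_matrix(np.c_[x,np.cross(z,x),z]).as_quat()
        j=ik([*(ex*0+[570,-60]),180],q)
        if j is not None and (best is None or abs(j[5])<best[0]): best=(abs(j[5]),q)
    return best[1]
def press(xy,top,zend,fmax,first=False):
    q=quat()
    if first: robot.reach([*xy,180],q)
    else:
        p=telemetry.read_ee_pos(); robot.move_straight([p[0],p[1],125],200); robot.move_straight([*xy,125],200,q)
    robot.move_straight([*xy,top+6],120,q); robot.hold(.2)
    f0=np.array(telemetry.read_wrist_force()); z=top+6
    while z>zend:
        z-=1; robot.move_straight([*xy,z],40); f=np.array(telemetry.read_wrist_force())-f0
        print(z,round(telemetry.read_ee_pos()[2],1),np.round(f,1))
        if f[2]>fmax: break
    robot.hold(.3); print("held",np.round(np.array(telemetry.read_wrist_force())-f0,1))
    robot.move_straight([*xy,105],120); print("t",telemetry.read_time_s())
E
python3 - <<'E'
from h import *
claw.gripper_to(0)
print(telemetry.read_finger_gap(),quat())
piv=np.array([582.3,-162.])
press(piv+24*ex,76,64,20,True)
E
```

```text
0.7969835269548127 [ 0.76200142 -0.64757535  0.         -0.        ]
81 81.0 [-0.4  0.2  0.9]
80 79.9 [-0.8 -0.2  0.6]
79 78.9 [-0.2  0.8 -0.2]
78 77.9 [ 0.2 -0.4  0.1]
77 76.9 [ 0.3 -0.3  0.1]
76 75.9 [-1.5  0.3  0.2]
75 75.1 [1.3 0.2 0.3]
74 74.2 [ 0.5 -0.6  2.4]
73 73.0 [1.2 1.1 2.3]
72 71.9 [0.4 0.1 1.6]
71 70.8 [-0.2  0.2  0.8]
70 69.9 [1.  0.5 2.2]
69 69.1 [0.7 1.1 1.7]
68 68.1 [2.3 1.8 3.3]
67 67.2 [2.8 0.6 3.5]
66 67.1 [2.5 0.8 7.7]
65 66.9 [1.1 2.4 9.1]
64 66.8 [-1.3  2.1 12.5]
held [-1.6  2.9 12.7]
t 10.1417
```

The travel ended on a hard stop at z≈67, as predicted. I'll check the rocker's state and locate the bar key by image before pressing it.

```bash
python3 - <<'E'
from h import *; from meas import ray
p=telemetry.read_ee_pos(); robot.move_straight([p[0],p[1],180],200); robot.move_straight([470,-330,200],350)
f=grab_frame("top"); c=f["color"]; P=pts(f)
d=np.zeros(c.shape[:2],np.uint8); d[150:215,225:345]=(c[150:215,225:345].max(-1)<80)
n,l,s,cen=cv2.connectedComponentsWithStats(d)
for i in range(1,n):
    if s[i,4]<80: continue
    k=cv2.erode((l==i).astype(np.uint8),np.ones((3,3)))>0
    print(s[i],np.round(cen[i],1),np.round(ray(f,*cen[i],70)[:2],1),np.round(np.median(P[k],0),1))
    if s[i,0]>310:
        q=P[k]; u=(q[:,:2]-[582,-161])@ex; print("rocker slope",np.polyfit(u,q[:,2],1))
s=dict(np.load("top0.npz")); q=pts(s)[l==np.argmax([0]+[1 if s_[0]>310 and s_[4]>80 else 0 for s_ in s_]) if 0 else k*0>1] if 0 else None
g=grab_frame("scene"); cv2.imwrite("pics/c2.png",np.vstack([cv2.resize(c[140:240,205:360,::-1],(465,300)),cv2.resize(g["color"][150:260,170:330,::-1],(465,300),interpolation=2)]))
print(telemetry.read_time_s())
E
```

```text
[227 159  10  11  87] [231.5 163.9] [619.   61.5] [623.7  61.2  29. ]
[319 165  19  27 369] [327.4 178.3] [ 581.4 -160.3] [ 581.6 -160.3   69.3]
rocker slope [-1.04873381 72.26014218]
[287 177  23  13 217] [298.1 183.5] [570.5 -91.8] [570.2 -91.8  68.5]
[261 180  18  18 264] [269.2 188.6] [560.  -24.7] [558.6 -23.4  83. ]
[232 189  15  14 154] [239.2 195.1] [546.4  44.9] [546.7  45.4  66.8]
11.5417
```

View pics/c2.png

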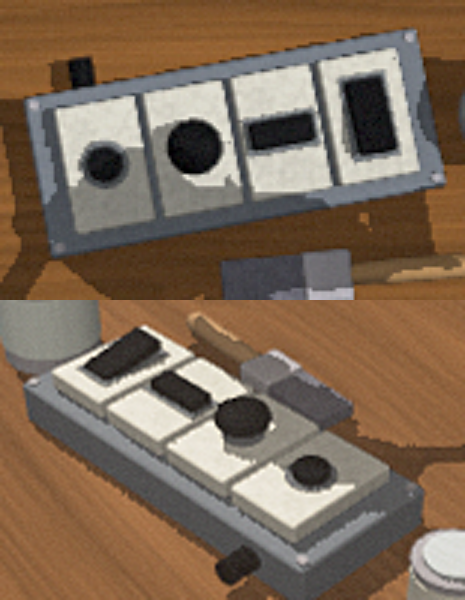

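The second view shows the rocker flipped, with its near end now up. Next come the bar key, then the round button. I'll travel at z 125, above the stop's 86.

```bash
python3 - <<'E'
from h import *
press(np.array([570.8,-93.]),71,58,20)
E
```

```text
76 76.2 [-0.1 -0.7 -0.3]
75 74.8 [-0.3  0.1  0.4]
74 73.9 [-0.1  1.1  1. ]
73 72.9 [0.3 0.1 0.3]
72 71.9 [0.3 0.1 0.4]
71 70.9 [-0.2 -0.5  0.1]
70 69.9 [-0.6 -0.3  0.6]
69 69.2 [ 0.3 -0.6  1.5]
68 68.2 [-1.4  0.2  2.8]
67 67.0 [-0.1 -0.8  3.2]
66 65.9 [ 0.5 -0.5  2.5]
65 64.9 [0.8 0.1 2.6]
64 63.9 [ 0.9 -0.   2.5]
63 62.9 [ 0.7 -0.7  2.6]
62 62.3 [0.1 0.3 4.2]
61 62.2 [-1.4  1.1  8.7]
60 62.1 [-4.2  1.3 12.9]
59 62.0 [-5.8  1.2 16.2]
58 61.9 [-9.1  2.  20.7]
held [-8.2  1.9 20.3]
t 19.8333
```

```bash
python3 - <<'E'
from h import *; from meas import ray
press(np.array([547.5,45.]),68,58,18)
p=telemetry.read_ee_pos(); robot.move_straight([p[0],p[1],180],200); robot.move_straight([430,-330,200],350)
f=grab_frame("top"); g=grab_frame("scene"); P=pts(f); P0=pts(dict(np.load("top0.npz")))
cv2.imwrite("pics/c3.png",np.vstack([cv2.resize(f["color"][130:250,170:420,::-1],(625,300)),cv2.resize(g["color"][120:280,160:350,::-1],(356,300),interpolation=2).copy() if 0 else cv2.resize(g["color"][120:280,160:360,::-1],(625,300),interpolation=2)]))
def med(A,u,v,r=2): return np.median(A[v-r:v+r+1,u-r:u+r+1,2])
for n,u,v in (("bar",298,183),("round",239,195),("stop",269,188),("rock far",325,169),("rock near",330,187),("tin",385,172),("pot",186,206)): print(n,round(med(P0,u,v),1),"->",round(med(P,u,v),1))
print(telemetry.read_time_s(),telemetry.read_wrist_force())
E
```

```text
73 73.2 [-0.3 -0.6  0.4]
72 71.9 [ 0.7  0.5 -0.5]
71 70.9 [ 0.8 -0.3 -0.5]
70 69.9 [ 0.4 -0.5 -0.6]
69 68.9 [-0.  -0.6  0.5]
68 68.2 [-0.1  0.2  1.2]
67 67.2 [-0.5  0.7  2.3]
66 66.1 [0.4 1.  3.5]
65 65.1 [0.2 0.2 3.7]
64 64.1 [-0.3  0.3  3.9]
63 63.1 [0.8 0.3 3.6]
62 62.3 [-0.6  1.2  5.7]
61 62.3 [-2.3  0.5  9.1]
60 62.2 [-4.2 -0.2 12.8]
59 62.1 [-6.7  0.2 16.9]
58 62.0 [-8.  -1.1 22.2]
held [-9.2 -0.4 22.2]
t 26.55
bar 68.9 -> 61.1
round 66.8 -> 67.3
stop 85.7 -> 84.4
rock far 72.8 -> 64.9
rock near 66.3 -> 74.1
tin 104.4 -> 103.9
pot 60.9 -> 60.3
28.45 [ 0.20939837 -0.69992354 -0.54588188]
```

View pics/c3.png

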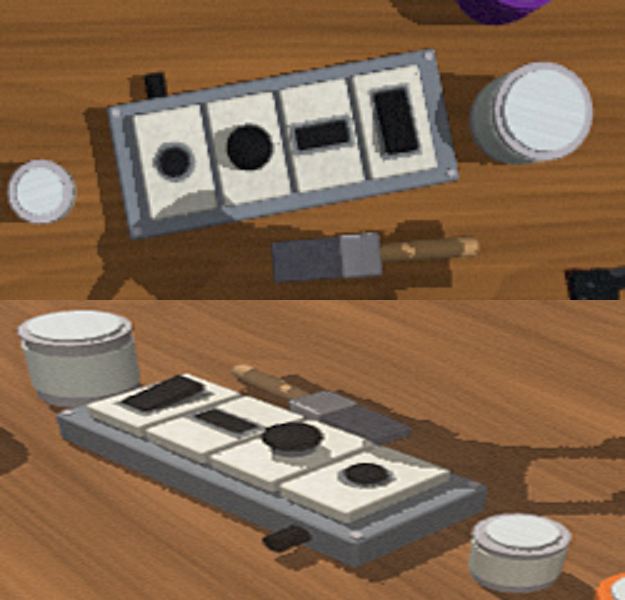

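The picture shows the rocker flipped (top strip, at (396,120)), the bar sunk (320,135), the round button back up (173,160), and the tin, pot and brush undisturbed. The arm is clear.

```bash
python3 -c "
from h import *
job.sign_off(); print(telemetry.read_time_s())"
```

```text
the job is handed in; nothing more can be done
the job is handed in; nothing more can be done
```

I pressed the rocker's raised end, then the bar key, then the round button, in that order with the fingers shut, and handed the job in at about 28.5 s.

| Control | Fingertip at the hard stop | Last depth check (height above work surface) |
|---|---|---|
| Rocker | about 67 mm, 13 N | far end 73 → 65 mm, near end 66 → 74 mm |
| Bar key | about 62 mm, 20 N | 69 → 61 mm, stayed in |
| Round button | about 62 mm, 22 N | back up at 67 mm |

- **Stop button:** I never touched it. It read 85.7 mm before and 84.4 mm after, which I take as depth noise.
- **Tin, pot and brush:** the tin and pot heights were unchanged to within 0.6 mm, and the tin, pot and brush all look unmoved in the last picture. At hand-in the wrist force was near zero and the arm was clear of everything.
- **A check that failed:** a slope fit on the rocker's depth pixels gave about -1.05, which is not a possible tilt. I discarded it and relied on the heights at its two ends, which agree with fully over.

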